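Lock the swing arm of a test indicator stand with its slot key

ROBOT

A 6-joint arm with a two-finger parallel gripper is mounted at the origin on the work surface. World frame = base frame: x ahead of the robot, y to its left, z up, the work surface at z = 0. Lengths are in m, angles in rad, forces in N, time in s.
With the tool pointing down it reaches from about 0.35 to 1 m from the base axis. Payload 7.1 kg.
Tool frame: the origin (TCP) lies between the finger pads; the fingertips stand 22 mm ahead of it and the grasp point (between the pads) lies 3 mm ahead of it; z points along the fingers, y is the line along which they close (so a half turn about z gives the same grasp; the last joint's range is limited). The gripper opens to 85 mm and grips with 20 to 120 N. Pads are 22 mm wide; open, the fingers measure 114 mm over their backs; the gripper's body (76 mm by 85 mm) begins 54 mm behind the grasp point. The pads swing forward as they close: fully open they stand 13 mm farther back than shut.
Start: joints at [-1.368, 0.423, 1.63, -0, 1.089, -0.019], TCP at [0.138, -0.61, 0.227] pointing down, gripper open.
Joint ranges: [-3, 3], [-0.9, 2.11], [0.09, 2.58], [-1.31, 4.45], [0.11, 2.69], [-2.54, 2.54]. Speed limits (rad/s): [2.39, 2.39, 3.01, 3.14, 3.14, 3.14].

INTERFACE

Orientations are given as a rotation vector (axis times angle).
In Python, from rig import manip gives the robot as it stands. The module is installed in compiled form; this text tells all that it offers. Calls block until the motion is done:
- manip.move_to(position, orientation): joint-space move of the TCP to a pose.
- manip.servo_line(position, orientation=None, rate=0.15): straight line of the TCP; orientation=None keeps the orientation; rate is the mean speed in m/s.
- manip.set_joints(angles): joint-space move.
- manip.command_gripper(opening, f_grip=None): finger opening in m; f_grip is the grip in N (None keeps the last); returns when the fingers have stopped.
- manip.hold(seconds).
- manip.solve_ik(position, orientation): joint angles nearest the present ones, or None.
- manip.camera(name): name is "scene" or "top" or "wrist"; returns a dict with "image" (480x640x3 uint8, red, green, blue), "fx", "fy", "cx", "cy" (pixels), "cam_to_world" (4x4, takes a point from camera to world coordinates); the wrist camera has in their place "mount" (4x4, takes a point from camera to tool coordinates, whose origin is the TCP and whose axes are the flange's). Camera axes: x right, y down, z forward; pixel columns grow to the right and rows downward; lengths in m; the calibration is good to about 2 mm. A picture is of the moment at which its call begins: read the wrist's pose just before it. There is no depth.
A pose or a line that the arm cannot do raises manip.IKError and nothing moves.
- manip.sign_off(): hands the job in; it is judged then, once.
Readings, each from a call of its own:
- manip.get_time(): time.
- manip.get_joint_positions(): joint angles.
- manip.get_joint_vel(): joint speeds.
- manip.get_tau(): joint torques, N m.
- manip.get_position(): TCP position.
- manip.get_ee_rot(): TCP orientation.
- manip.get_contact_force(): force on the tool from outside, world axes, zero at the start.
- manip.get_torque(): the same for the moment, N m.
- manip.get_width(): finger opening in m.
- manip.get_grip_force(): force on a finger pad.
Only numpy, scipy, OpenCV 4.12 (cv2) and the standard library are available. Lean on these libraries where they do the work, as an engineer would, in place of code of your own. Each camera call takes 0.05 s, during which the arm holds its last target. There are 200 camera calls.

TASK

The test indicator is set over the white gauge block: lock its swing arm by taking the orange slot key from the block, fitting its blade in the brass cam on top of the stand's column and turning it clockwise a quarter turn until it comes up solid. Work gently: press and turn no harder than the lock needs, ease off as soon as it seats, and do not shift the indicator. Then put the key back upright in its hole, fully down, and leave everything else as it stands.

Things in the scene. Friction and masses are not known exactly. Their poses are not given: they have to be found in the camera images.
- slot_key: The key to use, upright. Origin: centre of the blade's lower edge; z up to the grip, x along the blade's width (square to two grip faces). Heights over the origin: flat steel blade 20 mm wide, 3 mm thick, 0-14 mm; round shank 12 mm thick; flange 34 mm wide, 40-44 mm; square orange plastic grip 20 x 20 mm, 44-100 mm. About 0.11 kg.
- lock (a point): Centre of the top face of the open brass cam, a 26 mm disc on top of the stand's column, 159 mm above the bench, sunk 2 mm in a dark steel head 50 mm wide. Point fixed to the stand: x along the swing arm as set, z up. A slot 5 mm wide and 6 mm deep crosses the cam. At the start it lies, anywhere from 0.65 rad clockwise to 0.32 rad anticlockwise of this x from above (not measured).
- lock_spindle (a joint): Draw of the lock spindle, 0 open to 0.00314 m locked: the cam with its slot sinks 2 mm per rad as it turns clockwise (from above), up to its solid stop 1.57 rad from open. It starts 0.08 to 0.25 rad from open. It turns against friction of 0.07 to 0.11 N m, stays where left, and comes up solid. The blade has up to 0.1 rad play each way in the slot. Key and lock bear 45 N between them.
- stand: Swing arm stand, fixed: grey cast base 120 x 120 x 26 mm, steel column, dark lock head on top (to 161 mm, its highest part) with a red dot by the slot's end when open and a green one when locked; a brass ring below it is drawn down on the arm's hub. The chrome arm reaches out along x, 108 to 138 mm high, the indicator at its end; it swings if pushed. Origin under the column, z up.
- holder_hole0 (a point): Mouth centre of one of two round holes (26 mm wide, right through) in the top of the aluminium driver block, fixed, 70 x 160 x 45 mm, the holes 80 mm apart along its y. A key stands with its flange resting on the block, its lower end 5 mm above the bench.
- holder_hole1 (a point): Mouth centre of the other hole. The slot key stands in one hole and the hex key in the other, either way round.
- hex_key: The other key in the driver block, of the same size with a blue grip and a hexagon tip. Not needed. Origin at its tip's end.
- stylus (a point): Tip of the indicator's stylus, on the swing arm, 222 mm from the column's axis and 62 mm above the bench, just over the gauge block.
- gauge_block: White ceramic gauge block standing on end under the stylus, 9 x 35 x 60 mm. Origin at the centre of its foot.
- parallel0: Steel parallel lying on its edge, 150 x 12 x 28 mm. Origin at the centre of its underside.
- parallel1: The second steel parallel, the same.
- square: Aluminium toolmaker's square lying flat, stock 75 x 18 x 18 mm, blade 100 mm long. Origin under the centre of the stock.
Mind the look-alikes: they are no part of the job. What is shaped like the slot_key but green or turquoise is not meant.

How it is judged:
On the way, in this order (a step that is already met when the one before it is completed fails the run):
1. the key's blade is down in the slot of the cam, which is not yet turned (z of slot_key in the frame of lock below -0.004 m and horizontal distance between slot_key and lock below 0.006 m and value of joint lock_spindle below 0.0012 m), for 0.1 s.
2. the cam is turned home with the blade still in the slot (value of joint lock_spindle above 0.003 m and z of slot_key in the frame of lock below -0.0045 m and horizontal distance between slot_key and lock below 0.006 m), for 0.1 s.
At the end, for the whole second after the job is handed in: The cam is within 0.07 rad of its stop (spindle drawn over 3.0 of 3.14 mm); the slot key stands released and at rest in a hole of the driver block, within 6 mm of its centre, upright within 0.06 rad, flange down on the block (within 2.5 mm); the stylus is within 4 mm of its start (value of joint lock_spindle above 0.003 m and (horizontal distance between slot_key and holder_hole0 below 0.006 m or horizontal distance between slot_key and holder_hole1 below 0.006 m) and height (world z) of slot_key below 0.0075 m and angle between slot_key's own z axis and vertical below 0.06 rad and linear speed of slot_key below 0.02 m/s and distance of stylus from where it was at the start of the episode below 0.004 m); the robot touches nothing.
It fails at once if the lock is forced: more than 45 N between the key and the lock (contact force between slot_key and lock_spindle above 45 N).
It fails at once if the indicator is shifted off its setting (stylus more than 4 mm) (distance of stylus from where it was at the start of the episode above 0.004 m).
It fails at once if a bystander is disturbed (moved more than 8 mm) (distance of any of gauge_block, parallel0, parallel1, square, hex_key from where it was at the start of the episode above 0.008 m).
It also fails if it takes over 72 s, if anything falls off the work surface, if the arm or the gripper's body presses on something with over 40 N, if the wrist force passes 120 N, or if a joint passes its speed limit or range.

## Working session

There is one attempt and no reset: what is moved stays moved. The work goes in short steps, each a Python script; the robot and the scene stay as the last script left them, time stands still between calls to the robot, and variables do not carry over. Pictures are saved under pics/ and viewed, at most 10 in all, crops included, and the job is handed in when it is done.

```bash
mkdir -p pics; python3 - <<'E'
from rig import manip
import cv2,numpy as np
for n in("scene","top"):
    c=manip.camera(n);cv2.imwrite(f"pics/{n}0.png",c["image"][:,:,::-1]);print(n,c["fx"],c["fy"],c["cx"],c["cy"]);print(np.round(c["cam_to_world"],4).tolist())
c=manip.camera("wrist");print(np.round(c["mount"],4).tolist(),c["fx"],c["cx"],c["cy"]);print(manip.get_ee_rot(),manip.get_time())
E
```

```text
scene 514.8950611300547 514.8950611300547 319.20186637486523 245.68138995407284
[[0.748, 0.4496, -0.4882, 1.0974], [0.6637, -0.5145, 0.5429, -0.5798], [-0.0071, -0.7301, -0.6833, 0.8537], [0.0, 0.0, 0.0, 1.0]]
top 513.8404829384243 513.8404829384243 309.8066912232593 243.75181367466985
[[0.0047, -0.9941, 0.1085, 0.4285], [-1.0, -0.0049, -0.0014, 0.0188], [0.0019, -0.1085, -0.9941, 1.3395], [0.0, 0.0, 0.0, 1.0]]
[[0.0001, -0.9505, -0.3106, 0.0799], [1.0, 0.0004, -0.0011, -0.0004], [0.0012, -0.3106, 0.9505, -0.1474], [0.0, 0.0, 0.0, 1.0]] 372.078710993454 322.138491524506 233.7329886088448
[-3.12113450e+00 -3.47567896e-01  2.18321714e-04] 0.15
```

View pics/top0.png

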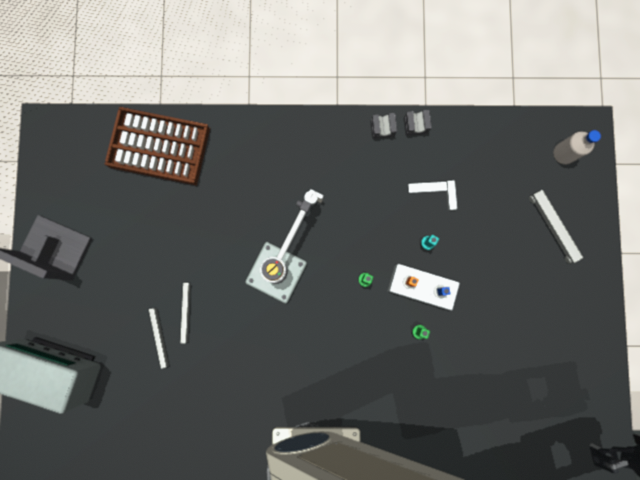

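View pics/scene0.png

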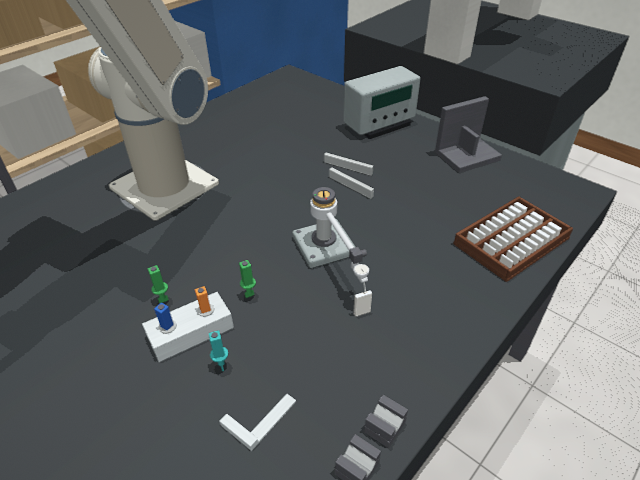

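The top view shows the orange key at (411,282) in the white block, with the hex key beside it at (444,291). The cam is at (273,270), and the arm runs to (313,197). The green and turquoise keys stand clear of the block.

```bash
cat > h.py <<'E'
from rig import manip
import cv2,numpy as np
from scipy.spatial.transform import Rotation as R
def down(yaw): # tool z down, tool x at world angle yaw
    return (R.from_euler('z',yaw)*R.from_euler('x',np.pi)).as_rotvec()
def snap(n,f=None):
    p=manip.get_position();r=manip.get_ee_rot();c=manip.camera(n)
    if n=="wrist":
        T=np.eye(4);T[:3,:3]=R.from_rotvec(r).as_matrix();T[:3,3]=p;c["cam_to_world"]=T@c["mount"]
    if f: cv2.imwrite(f,c["image"][:,:,::-1])
    return c
def ray(c,uv,z):
    u,v=uv;d=c["cam_to_world"][:3,:3]@[(u-c["cx"])/c["fx"],(v-c["cy"])/c["fy"],1];o=c["cam_to_world"][:3,3]
    return o+d*(z-o[2])/d[2]
def proj(c,P):
    q=np.linalg.inv(c["cam_to_world"])@np.append(P,1);return np.array([q[0]/q[2]*c["fx"]+c["cx"],q[1]/q[2]*c["fy"]+c["cy"]])
def blobs(c,lo,hi,amin=30):
    m=cv2.inRange(cv2.cvtColor(c["image"],cv2.COLOR_RGB2HSV),lo,hi)
    k,_=cv2.findContours(m,cv2.RETR_EXTERNAL,cv2.CHAIN_APPROX_NONE)
    return sorted([x for x in k if cv2.contourArea(x)>amin],key=cv2.contourArea,reverse=True)
def stat():
    print("t",round(manip.get_time(),2),"p",np.round(manip.get_position(),4),"F",np.round(manip.get_contact_force(),1),"T",np.round(manip.get_torque(),2),"w",round(manip.get_width(),4),"q",np.round(manip.get_joint_positions(),2))
E
python3 - <<'E'
from h import *
c=snap("top")
for n,uv,z in(("key",(411,282),.1),("hex",(444,291),.1),("cam",(273,270),.159),("ind",(313,197),.12),("green",(366,280),.05),("green2",(421,332),.05),("turq",(430,242),.05)):print(n,np.round(ray(c,uv,z),3))
k=ray(c,(411,282),.1);
for yaw in (-.3,2.84):
  for z in(.3,.081): print(yaw,manip.solve_ik([k[0],k[1],z],down(yaw)))
manip.move_to([k[0],k[1],.25],down(-.3))
c=snap("wrist","pics/w1.png");stat()
E
```

```text
key [ 0.472 -0.227  0.1  ]
hex [ 0.451 -0.306  0.1  ]
cam [0.496 0.101 0.159]
ind [0.675 0.01  0.12 ]
green [ 0.479 -0.124  0.05 ]
green2 [ 0.351 -0.26   0.05 ]
turq [ 0.575 -0.287  0.05 ]
-0.3 [-0.47085361  0.19157024  1.77799646  0.          1.17202596  1.39994272]
-0.3 [-0.47085361  0.49967368  1.93937979  0.          0.70253918  1.39994272]
2.84 [-4.70853610e-01  1.91570236e-01  1.77799646e+00 -4.44089210e-16
  1.17202596e+00 -1.74005728e+00]
2.84 [-4.70853610e-01  4.99673678e-01  1.93937979e+00 -4.44089210e-16
  7.02539182e-01 -1.74005728e+00]
t 2.1 p [ 0.4722 -0.2278  0.25  ] F [ 0.4  0.6 -0.7] T [0.01 0.03 0.03] w 0.0856 q [-0.47  0.25  1.83 -0.    1.06  1.4 ]
```

View pics/w1.png

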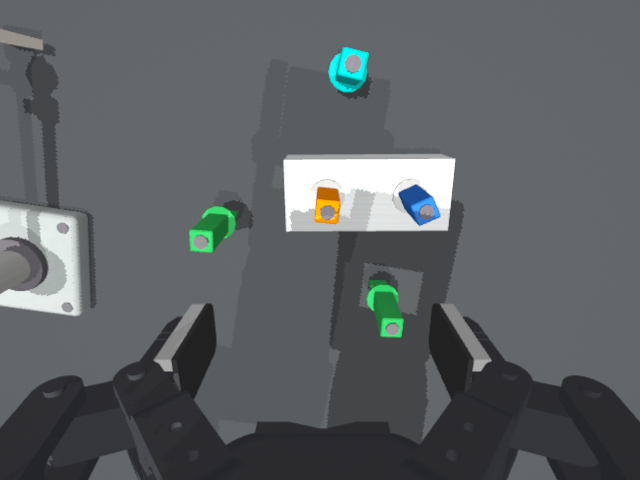

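The wrist view shows the orange grip top at (327,212) in the block and the hex key at (427,211). Next I'll put the camera straight above the key, so that only its top face shows.

```bash
cat >> h.py <<'E'
def above(P,yaw,z,off=(0,0)): # put camera vertically above P
    m=manip.camera("wrist")["mount"][:3,3]
    o=R.from_rotvec(down(yaw)).apply(m); manip.move_to([P[0]-o[0],P[1]-o[1],z],down(yaw))
E
python3 - <<'E'
from h import *
c=snap("wrist")
k=ray(c,(327,212),.105);print(k)
above(k,-.3,.19);manip.hold(.2)
c=snap("wrist","pics/w2.png");stat()
for b in blobs(c,(5,120,90),(22,255,255)):
    P=np.array([ray(c,p[0],.105)[:2] for p in b])*1000
    print(cv2.minAreaRect(P.astype(np.float32)),cv2.boundingRect(b))
cv2.imwrite("pics/w2c.png",cv2.resize(c["image"][200:480,160:520,::-1],None,fx=2,fy=2))
E
```

```text
[ 0.47354481 -0.23164315  0.105     ]
t 2.92 p [ 0.3986 -0.2092  0.1907] F [ 0.6  0.4 -0.2] T [0.01 0.01 0.06] w 0.0853 q [-0.51  0.22  2.03  0.    0.89  1.36]
((473.82476806640625, -231.72006225585938), (19.612396240234375, 19.502126693725586), 66.11678314208984) (305, 96, 35, 37)
```

View pics/w2c.png

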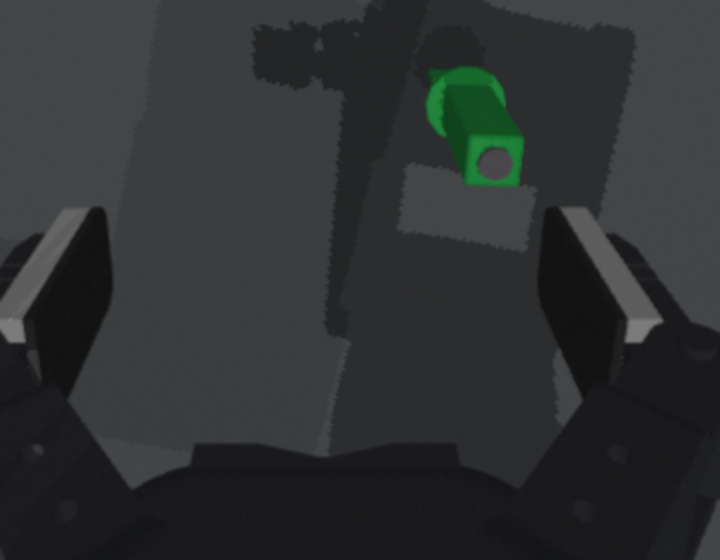

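The crop landed beside the key, but the key measurement is clean: 19.6 x 19.5 mm, centred at (0.4738, -0.2317), with its faces at -0.417 rad mod 90°. I'll look at the lock from above before gripping.

```bash
python3 - <<'E'
from h import *
p=manip.get_position();manip.servo_line([p[0],p[1],.26],rate=.2)
above([.496,.101],0,.26);manip.hold(.2)
c=snap("wrist","pics/w3.png");stat()
u,v=proj(c,[.496,.101,.159]).astype(int);print(u,v)
x0,y0=max(u-50,0),max(v-50,0)
cv2.imwrite("pics/w3c.png",cv2.resize(c["image"][y0:y0+100,x0:x0+100,::-1],None,fx=6,fy=6,interpolation=cv2.INTER_CUBIC));print(x0,y0)
for b in blobs(c,(15,90,60),(35,255,255),20):
    P=np.array([ray(c,p[0],.159)[:2] for p in b])*1000
    print(cv2.minAreaRect(P.astype(np.float32)),cv2.minEnclosingCircle(P.astype(np.float32)),cv2.boundingRect(b))
E
```

```text
t 4.91 p [0.4166 0.0997 0.26  ] F [0.3 0.1 0.9] T [ 0.03  0.07 -0.03] w 0.0851 q [ 0.21  0.08  2.01 -0.    1.05  1.78]
320 112
270 62
((503.446044921875, 110.35062408447266), (11.08106803894043, 25.714332580566406), 43.0980339050293) ((500.50250244140625, 107.59634399414062), 12.85879135131836) (293, 86, 33, 35)
((492.8200988769531, 99.98722839355469), (10.524110794067383, 25.491100311279297), 44.84925079345703) ((495.09930419921875, 102.25446319580078), 12.76810073852539) (304, 98, 33, 34)
```

View pics/w3c.png

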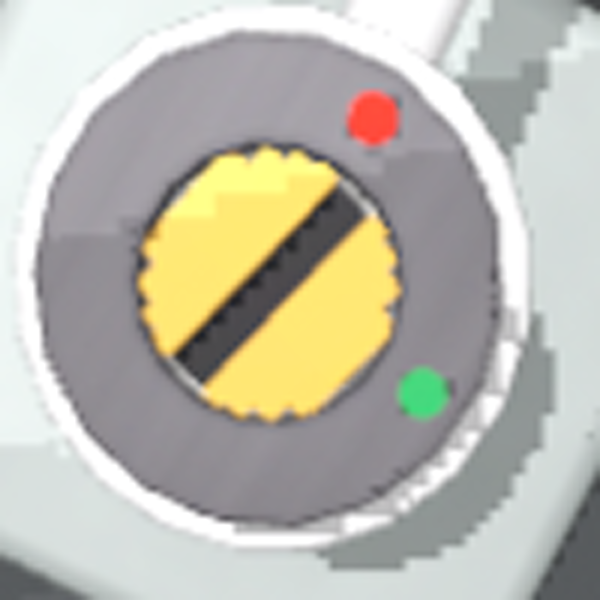

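In the 6x crop the cam is centred near (270,283), the slot runs from lower-left to upper-right, the red dot is at (373,118) and the green one at (423,392). That puts the slot at about -0.80 rad in the world, the open position at about -0.57 and locked at about -2.15, which agrees with the given ranges. Now I'll grip the key.

```bash
python3 - <<'E'
from h import *
K=[.4738,-.2317];Y=1.154
manip.move_to([*K,.24],down(Y))
manip.command_gripper(.05)
manip.servo_line([*K,.081],rate=.12)
stat()
manip.command_gripper(.0,f_grip=60);manip.hold(.2);stat()
manip.servo_line([*K,.26],rate=.15);manip.hold(.2);stat()
c=snap("wrist","pics/w4.png")
E
```

```text
t 8.44 p [ 0.4743 -0.2319  0.0817] F [-0.1  0.4  0. ] T [ 0.06  0.   -0.01] w 0.0499 q [-0.48  0.5   1.93  0.    0.71 -0.06]
t 9.02 p [ 0.4743 -0.2319  0.0817] F [-0.5 -0.2  5.7] T [ 0.11  0.2  -0.02] w 0.0184 q [-0.48  0.5   1.93 -0.    0.71 -0.06]
t 10.56 p [ 0.4735 -0.2315  0.2592] F [ 0.  -0.3 -1.5] T [-0.03  0.   -0.  ] w 0.0185 q [-0.48  0.24  1.81  0.    1.09 -0.06]
```

View pics/w4.png

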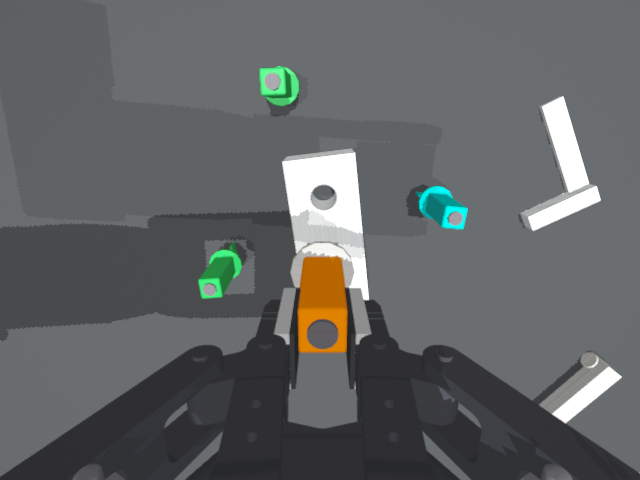

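The key is held (18.5 mm opening) and its empty hole shows at (323,197). The blade is hidden behind the flange, so I'll check its direction in the scene view.

```bash
python3 - <<'E'
from h import *
c=snap("wrist");print("hole",ray(c,(323,197),.045))
p=manip.get_position();c=snap("scene");u,v=proj(c,[p[0],p[1],p[2]-.06]).astype(int)
im=c["image"][v-35:v+35,u-35:u+35,::-1]
a=down(1.154)
tip=p-[0,0,.076]
for s in(1.154,-.417):
    d=.01*np.array([np.cos(s),np.sin(s),0]);print(s,[((proj(c,tip+k*d)-[u-35,v-35])*8).round() for k in(-1,1)])
cv2.imwrite("pics/s4c.png",cv2.resize(im,None,fx=8,fy=8,interpolation=cv2.INTER_CUBIC))
E
```

```text
hole [ 0.47402529 -0.23117446  0.045     ]
1.154 [array([256., 347.]), array([341., 321.])]
-0.417 [array([288., 306.]), array([310., 362.])]
```

View pics/s4c.png

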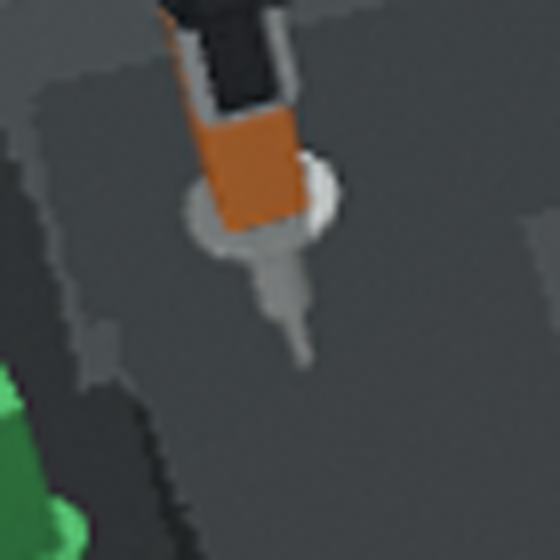

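In the scene crop the blade is edge-on, with its tip near (305,365). So it lies along the -0.417 direction, which is the tool's y axis. I'll measure the lock again from above at the working yaw (3.91), then hover.

```bash
cat >> h.py <<'E'
def lock(c,zc=.1585):
    b=blobs(c,(15,90,60),(35,255,255),60)[:2]
    P=[np.array([ray(c,p[0],zc)[:2] for p in x])*1000 for x in b]
    al=[]
    for q in P:
        r=cv2.boxPoints(cv2.minAreaRect(q.astype(np.float32)));e=max((r[1]-r[0],r[2]-r[1]),key=np.linalg.norm);al.append(np.arctan2(e[1],e[0])%np.pi)
    cen,rad=cv2.minEnclosingCircle(np.vstack(P).astype(np.float32));cen=np.array(cen)
    th=np.mean(al)
    for _ in range(3):   # refine: fit lines to the two chord edges
        d=np.array([np.cos(th),np.sin(th)]);n=np.array([-d[1],d[0]]);E=[];A=[]
        for q in P:
            s=(q-cen)@n;t=(q-cen)@d;m=(abs(t)<8)&(abs(s)<5);f=np.polyfit(t[m],s[m],1);E.append(f[1]);A.append(f[0])
        th+=np.mean(A)
    print("circle",cen.round(2),round(rad,2),"slot ang",round(th-np.pi,3),"edges",np.round(E,2))
    return cen/1000,(th-np.pi),n*np.mean(E)/1000
E
python3 - <<'E'
from h import *
L=[.498,.105];Y=3.91
p=manip.get_position();manip.servo_line([p[0],p[1],.29],rate=.2)
above(L,Y,.28);manip.hold(.3);stat()
c=snap("wrist","pics/w5.png");print(lock(c))
E
```

```text
t 13.12 p [0.5557 0.1602 0.2801] F [-0.   0.1 -0.7] T [ 0.03 -0.   -0.03] w 0.0188 q [ 0.26  0.3   1.69  0.    1.16 -2.08]Traceback (most recent call last):
  File "<stdin>", line 5, in <module>
  File "h.py", line 37, in lock
    s=(q-cen)@n;t=(q-cen)@d;m=(abs(t)<8)&(abs(s)<5);f=np.polyfit(t[m],s[m],1);E.append(f[1]);A.append(f[0])
                                                      ~~~~~~~~~~^^^^^^^^^^^^^
    raise TypeError("expected non-empty vector for x")
TypeError: expected non-empty vector for x
```

The orange grip also falls in the brass mask, so I'll limit the mask to the lock region.

```bash
sed -i 's|b=blobs(c,(15,90,60),(35,255,255),60)\[:2\]|b=[x for x in blobs(c,(15,90,60),(35,255,255),60) if np.linalg.norm(ray(c,x.mean(0)[0],zc)[:2]-[.498,.105])<.02][:2]|' h.py
python3 - <<'E'
from h import *
c=snap("wrist");print(lock(c))
u,v=proj(c,[.498,.105,.159]).astype(int);cv2.imwrite("pics/w5c.png",cv2.resize(c["image"][max(v-45,0):v+45,u-45:u+45,::-1],None,fx=6,fy=6))
E
```

```text
circle [497.98 105.26] 13.85 slot ang -0.803 edges [ 2.17 -2.4 ]
(array([0.49797943, 0.10526482]), np.float64(-0.8030020927905528), array([8.30346954e-05, 8.01615042e-05]))
```

View pics/w5c.png

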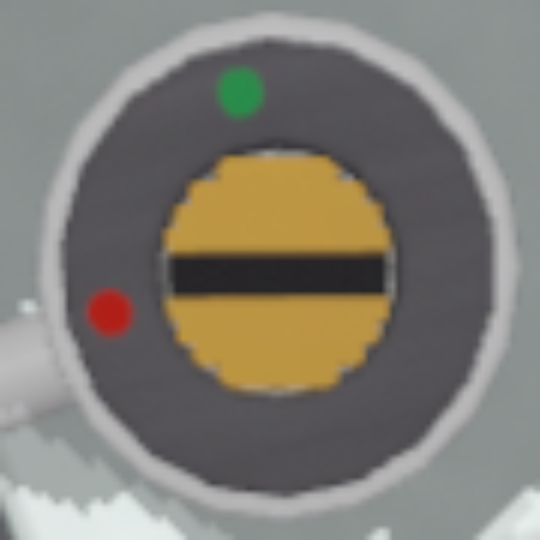

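Both views agree: the cam centre is at (0.4981, 0.1053), and the slot at -0.803 rad lies level in this crop from (170,275) to (385,275). I'll lower the blade in guarded steps.

```bash
python3 - <<'E'
from h import *
L=np.array([.4981,.1053]);Y=-.803+np.pi*1.5
manip.move_to([*L,.265],down(Y));manip.hold(.2);stat()
e=L-manip.get_position()[:2];print("err",e,"yaw",R.from_rotvec(manip.get_ee_rot()).as_matrix()[:2,0],np.cos(Y),np.sin(Y))
X=L+e
manip.servo_line([*X,.240],down(Y),rate=.05);manip.hold(.2);stat()
F0=manip.get_contact_force()
z=.240
while z>.2305:
    z-=.001;manip.servo_line([*X,z],down(Y),rate=.02)
    f=manip.get_contact_force()-F0;p=manip.get_position()
    print(round(z,4),np.round(p,4),np.round(f,1))
    if f[2]>5 or np.hypot(*f[:2])>6: break
stat()
E
```

```text
t 13.83 p [0.4991 0.1058 0.2654] F [ 0.2  0.6 -1.1] T [-0.02 -0.04 -0.05] w 0.0189 q [ 0.19  0.21  1.84  0.    1.09 -2.15]
err [-0.00100564 -0.00051431] yaw [-0.71912267 -0.69488219] -0.7194429797923976 -0.6945515091247271
t 14.68 p [0.4973 0.1048 0.2403] F [-0.2 -0.1 -0.7] T [0.01 0.   0.02] w 0.0189 q [ 0.18  0.23  1.87 -0.    1.03 -2.15]
0.239 [0.4971 0.1048 0.239 ] [ 0.5  0.6 -0.8]
0.238 [0.497  0.1048 0.2379] [0.4 0.  0. ]
0.237 [0.497  0.1048 0.2369] [ 0.8  0.2 -0.4]
0.236 [0.497  0.1048 0.2359] [ 0.7  0.3 -0.8]
0.235 [0.497  0.1048 0.2349] [ 0.2  0.4 -0.6]
0.234 [0.4971 0.1048 0.2339] [-0.7 -0.1 -0. ]
0.233 [0.497  0.1048 0.2329] [0.8 0.7 0.2]
0.232 [0.497  0.1048 0.2319] [ 0.5 -0.1  0.1]
0.231 [0.497  0.1048 0.2309] [-0.5  0.  -0.1]
0.23 [0.497  0.1048 0.2299] [-0.6  0.7  0.2]
t 17.18 p [0.497  0.1048 0.2299] F [-0.7  0.6 -0.5] T [-0.03 -0.    0.02] w 0.0183 q [ 0.18  0.25  1.88 -0.    1.01 -2.15]
```

The blade went down 5.3 mm without any force, so it appears to be in the slot. The "err" reading was a settling transient, so I'll ease back toward the centre, find the slot floor and test with a small turn.

```bash
python3 - <<'E'
from h import *
L=np.array([.4981,.1053]);Y=-.803+np.pi*1.5
X=np.array([.4971,.1048])
def rd(n=4):
    a=[]
    for _ in range(n): manip.hold(.02);a.append(np.r_[manip.get_contact_force(),manip.get_torque()[2]])
    return np.mean(a,0).round(2)
for s in(.3,.6,.9):
    manip.servo_line([*(X+s*(L-X)),.230],down(Y),rate=.01);f=rd();print(s,np.round(manip.get_position(),4),f)
    if np.hypot(*f[:2])>4: break
C=X+s*(L-X)
for z in(.2295,.229,.2285,.228):
    manip.servo_line([*C,z],down(Y),rate=.01);f=rd();print(z,np.round(manip.get_position(),4),f)
    if f[2]>3: break
for a in(.08,.16):
    manip.servo_line([*C,z],down(Y-a),rate=.01);f=rd();print(a,np.round(manip.get_position(),4),f)
stat()
E
```

```text
0.3 [0.4974 0.105  0.23  ] [-0.48  0.13 -1.11  0.01]
0.6 [0.4977 0.1051 0.23  ] [ 0.06  0.16 -0.53 -0.01]
0.9 [0.498  0.1053 0.23  ] [-0.13 -0.36 -1.03  0.01]
0.2295 [0.498  0.1052 0.2295] [-0.04  0.18 -1.4  -0.02]
0.229 [0.4981 0.1053 0.2292] [-0.58 -0.18  2.71  0.01]
0.2285 [0.4983 0.1053 0.2291] [-1.75 -0.13  5.63 -0.  ]
0.08 [0.4981 0.1052 0.2291] [-2.19 -0.71  6.48  0.02]
0.16 [0.4979 0.1051 0.229 ] [-2.03 -1.24  6.39  0.01]
t 19.72 p [0.4979 0.1051 0.229 ] F [-1.7 -0.7  5.7] T [-0.3   0.62  0.01] w 0.0184 q [ 0.18  0.25  1.88 -0.    1.01 -1.99]
```

The floor is at TCP z 0.2292, exactly as predicted. Now I'll turn clockwise, following the sink, with a torque guard.

```bash
python3 - <<'E'
from h import *
C=np.array([.4981,.1053]);Y=-.803+np.pi*1.5
def rd(n=3):
    a=[]
    for _ in range(n): manip.hold(.015);a.append(np.r_[manip.get_contact_force(),manip.get_torque()[2]])
    return np.mean(a,0).round(2)
a=.16;t0=manip.get_time()
while a<1.65:
    a+=.06 if a<1.15 else .025
    manip.servo_line([*C,.2288-.002*max(a-.1,0)],down(Y-a),rate=.02);f=rd()
    x=R.from_rotvec(manip.get_ee_rot()).as_matrix()[:2,0];act=(Y-np.arctan2(x[1],x[0]))%(2*np.pi)
    print(round(a,3),round(act,3),manip.get_position()[2].round(4),f)
    if abs(f[3])>.22 or np.abs(f[:3]).max()>14: break
stat()
E
```

```text
0.22 0.22 0.2289 [-2.34 -1.08  5.06  0.02]
0.28 0.28 0.2288 [-2.4  -0.68  5.63  0.05]
0.34 0.34 0.2287 [-2.84 -1.55  6.    0.03]
0.4 0.4 0.2286 [-2.34 -0.73  5.56  0.03]
0.46 0.46 0.2284 [-2.75 -0.59  6.04  0.02]
0.52 0.52 0.2283 [-2.72 -1.05  5.07  0.04]
0.58 0.58 0.2282 [-1.91 -0.71  5.15  0.05]
0.64 0.64 0.2281 [-2.24 -0.92  5.86  0.  ]
0.7 0.7 0.228 [-1.86 -0.41  4.95  0.03]
0.76 0.76 0.2279 [-1.88 -0.44  5.12  0.07]
0.82 0.82 0.2277 [-1.98 -0.53  5.08  0.04]
0.88 0.88 0.2276 [-2.53 -0.2   5.46  0.03]
0.94 0.94 0.2275 [-1.84 -0.2   5.29  0.07]
1.0 1.0 0.2274 [-1.56  0.1   5.23  0.07]
1.06 1.06 0.2273 [-1.96 -0.19  4.83  0.07]
1.12 1.12 0.2272 [-2.32  0.03  5.13 -0.  ]
1.18 1.18 0.227 [-1.85 -0.92  5.27  0.04]
1.205 1.205 0.227 [-1.63 -0.12  5.29  0.1 ]
1.23 1.23 0.227 [-1.83 -0.58  5.45  0.05]
1.255 1.255 0.2269 [-1.7   0.06  5.55  0.07]
1.28 1.28 0.2269 [-2.41 -0.05  4.86  0.06]
1.305 1.305 0.2268 [-1.55 -0.68  4.88  0.08]
1.33 1.33 0.2267 [-1.97 -0.5   4.96  0.08]
1.355 1.355 0.2267 [-1.86  0.21  4.81  0.06]
1.38 1.38 0.2266 [-1.52 -0.12  5.25  0.06]
1.405 1.405 0.2266 [-2.01 -0.25  5.52  0.07]
1.43 1.43 0.2266 [-1.46  0.42  5.41  0.09]
1.455 1.455 0.2265 [-1.25 -0.51  5.78  0.08]
1.48 1.48 0.2265 [-1.54 -0.28  4.9   0.05]
1.505 1.505 0.2264 [-1.36 -0.15  5.34  0.12]
1.53 1.529 0.2264 [-1.58  0.42  5.06  0.18]
1.555 1.554 0.2264 [-1.39 -0.03  5.65  0.29]
t 29.32 p [0.4984 0.1054 0.2264] F [-1.7 -0.4  5.3] T [-0.05  0.38  0.3 ] w 0.0185 q [ 0.19  0.25  1.88 -0.    1.   -0.6 ]
```

The torque rose to 0.29 N m and the sinking stopped at z 0.2264, so it's solid. I'll ease off into the play, lift out and check the lock from above.

```bash
python3 - <<'E'
from h import *
C=np.array([.4981,.1053]);Y=-.803+np.pi*1.5
manip.hold(.15)
manip.servo_line([*C,.2262],down(Y-1.45),rate=.02);manip.hold(.1);stat()
manip.servo_line([*C,.2275],rate=.02);stat()
manip.servo_line([*C,.245],rate=.05);stat()
manip.servo_line([*C,.28],rate=.15)
above([.498,.105],Y-1.45,.28);manip.hold(.2)
c=snap("wrist");lock(c,.156);stat()
u,v=proj(c,[.498,.105,.159]).astype(int);cv2.imwrite("pics/w6c.png",cv2.resize(c["image"][max(v-60,0):,u-150:u+150,::-1],None,fx=1.6,fy=1.6))
E
```

```text
t 29.82 p [0.4984 0.1054 0.2264] F [ 0.3 -0.7  5. ] T [-0.02  0.07  0.01] w 0.0186 q [ 0.19  0.25  1.88  0.    1.   -0.7 ]
t 30.07 p [0.4978 0.1052 0.2271] F [ 0.5 -0.2 -0.5] T [-0.03 -0.03 -0.  ] w 0.0185 q [ 0.18  0.25  1.88 -0.    1.01 -0.7 ]
t 30.57 p [0.4982 0.1053 0.2454] F [ 0.8 -0.  -2.1] T [ 0.04 -0.01  0.04] w 0.0185 q [ 0.18  0.23  1.87  0.    1.05 -0.7 ]
circle [498.12 105.15] 13.89 slot ang -2.158 edges [ 2.44 -2.37]
t 31.68 p [0.5588 0.055  0.2797] F [0.3 0.3 0. ] T [0.05 0.03 0.  ] w 0.0186 q [ 0.08  0.27  1.72  0.    1.15 -0.81]
```

View pics/w6c.png

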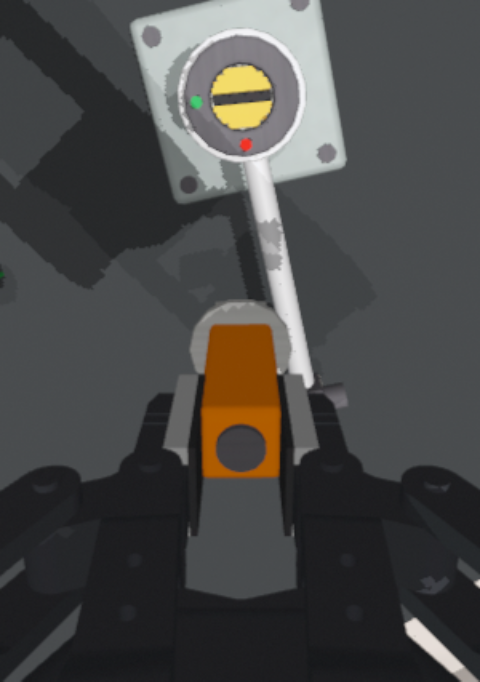

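The slot now points at the green dot at (196,102), at -2.158 rad, so it has turned 1.355 rad and is locked. Now the key goes back into its hole.

```bash
python3 - <<'E'
from h import *
K=np.array([.4740,-.2316]);Y=1.154
p=manip.get_position();manip.servo_line([p[0],p[1],.3],rate=.2)
manip.move_to([*K,.24],down(Y));manip.hold(.3);stat()
manip.servo_line([*K,.135],down(Y),rate=.12);manip.hold(.1);stat()
z=.135
while z>.081:
    z-=.005 if z>.0875 else .001
    manip.servo_line([*K,z],rate=.04);f=manip.get_contact_force()
    if f[2]>5 or np.hypot(*f[:2])>6: print("contact",z,f);break
stat()
E
```

```text
t 33.39 p [ 0.4744 -0.231   0.2401] F [-0.7  0.2 -0.7] T [0.01 0.03 0.02] w 0.019 q [-0.48  0.26  1.83  0.    1.04 -0.06]
t 34.52 p [ 0.4746 -0.2319  0.1358] F [-0.5 -0.3 -1.9] T [ 0.02 -0.    0.01] w 0.0188 q [-0.48  0.41  1.91 -0.    0.82 -0.06]
contact 0.08099999999999996 [-1.67683027  0.89920819  7.82629154]
t 38.27 p [ 0.4741 -0.2316  0.0817] F [-1.7  0.9  7.8] T [ 0.22  0.39 -0.02] w 0.0183 q [-0.48  0.5   1.93 -0.    0.71 -0.06]
```

The flange made contact at TCP z 0.0817, the same height as at the grasp. I'll release, retreat and check.

```bash
python3 - <<'E'
from h import *
manip.command_gripper(.05);manip.hold(.2)
p=manip.get_position();manip.servo_line([p[0],p[1],.2],rate=.12)
above([.474,-.2317],-.3,.19);manip.hold(.3);stat()
c=snap("wrist","pics/w7.png")
for b in blobs(c,(5,120,90),(22,255,255)):
    P=np.array([ray(c,p[0],.105)[:2] for p in b])*1000;print(cv2.minAreaRect(P.astype(np.float32)))
E
```

```text
t 41.65 p [ 0.3976 -0.2081  0.19  ] F [0.1 0.1 0.1] T [-0.    0.01 -0.  ] w 0.0497 q [-0.51  0.22  2.04  0.    0.89  1.36]
((473.7957763671875, -231.48733520507812), (19.59047508239746, 19.5802001953125), 66.62419128417969)
```

View pics/w7.png

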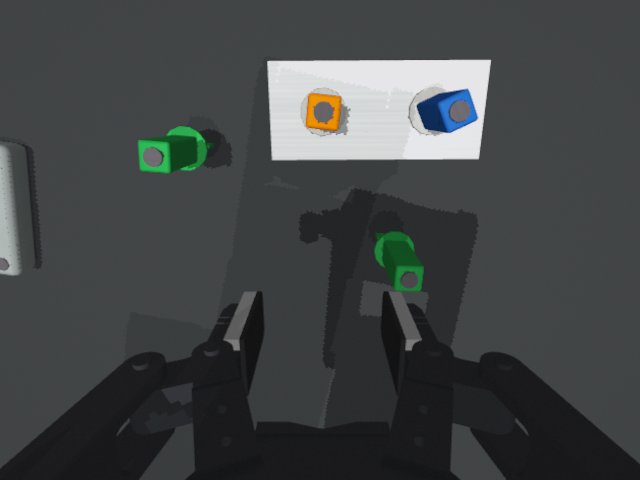

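The key stands upright in its hole at (323,112), within 0.3 mm of where it started, and the gripper is clear of everything.

```bash
python3 -c "
from rig import manip
print(manip.sign_off())"
```

```text
the job is handed in; nothing more can be done
None
```

The swing arm is locked: the cam came up solid with its slot at the green dot. The slot key is back upright and fully down in its hole, and the job was handed in at about 42 s of the 72 s; no verdict came back.

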